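Load a loading pin with weight plates and lock collar

ROBOT

A 6-joint arm with a two-finger parallel gripper is mounted at the origin on the work surface. World frame = base frame: x ahead of the robot, y to its left, z up, the work surface at z = 0. Lengths are in m, angles in rad, forces in N, time in s.
With the tool pointing down it reaches from about 0.325 to 0.9 m from the base axis. Payload 6.1 kg.
Tool frame: the origin (TCP) lies midway between the tips of the shut fingers; the grasp point (between the pads) lies 19 mm behind it; z points along the fingers, y is the line along which they close (so a half turn about z gives the same grasp; the last joint's range is limited). The gripper opens to 85 mm and grips with 20 to 120 N. Pads are 22 mm wide; open, the fingers measure 114 mm over their backs; the gripper's body (76 mm by 85 mm) begins 54 mm behind the grasp point. The pads swing forward as they close: fully open they stand 13 mm farther back than shut.
Start: joints at [-1.4, 0.22, 1.526, -0, 1.395, -0.126], TCP at [0.183, -0.598, 0.202] pointing down, gripper open.
Joint ranges: [-2.98, 2.98], [-0.91, 2.08], [0.09, 2.57], [-1.24, 4.39], [0.2, 2.65], [-2.68, 2.68]. Speed limits (rad/s): [2.57, 2.57, 3.01, 3.14, 3.14, 3.14].

INTERFACE

Orientations are given as [roll, pitch, yaw] about the fixed x, y, z axes, in that order (R = Rz(yaw) Ry(pitch) Rx(roll)).
In Python, from plant import movep, move_l, set_joints, gripper_to, hold, inverse_kinematics, observe, get_image, get_calibration, Unreachable, job_done gives the robot as it stands. Calls block until the motion is done:
- movep(position, orientation): joint-space move of the TCP to a pose.
- move_l(position, feed=0.15, rotation=None, max_force=None): straight line of the TCP; rotation=None keeps the orientation; feed is the mean speed in m/s. With max_force (N) it stops when the force on the tool has changed by that much, and returns True; else False.
- set_joints(angles): joint-space move.
- gripper_to(opening, f_grip=None): finger opening in m; f_grip is the grip in N (None keeps the last); returns when the fingers have stopped.
- hold(seconds).
- inverse_kinematics(position, orientation): joint angles nearest the present ones, or None.
- observe(): the state.
- get_image(name): name is "scene" or "top" or "wrist"; returns (picture, depth): 384x512x3 uint8, red, green, blue; 384x512 float32, m along the optical axis (not along the pixel's ray), 0 where there is no reading.
- get_calibration(name): a dict with "intrinsics" (3x3 intrinsics, pixels), "world_from_camera" (4x4, takes a point from camera to world coordinates). Camera axes: x right, y down, z forward; pixel columns grow to the right and rows downward; lengths in m; the calibration is good to about 2 mm. The wrist camera is an equidistant fisheye: a pixel r from the principal point sees the ray r / f radians off the axis. A picture is of the moment at which its call begins: read the wrist's pose just before it. get_calibration takes no time and is no camera call; for the wrist camera it gives the pose at the moment of the call.
A pose or a line that the arm cannot do raises Unreachable and nothing moves.
- job_done(): hands the job in; it is judged then, once.
The state is a dict: "time_s": time; "q": joint angles; "joint_velocities": joint speeds; "joint_torque": joint torques, N m; "eef_pos": TCP position; "tcp_rot": TCP orientation; "ft_force": force on the tool from outside, world axes, zero at the start; "torque": the same for the moment, N m; "opening": finger opening in m; "grasp_force": force on a finger pad.
Only numpy, scipy, OpenCV 4.12 (cv2) and the standard library are available. Lean on these libraries where they do the work, as an engineer would, in place of code of your own. Each camera call takes 0.05 s, during which the arm holds its last target. There are 200 camera calls.

TASK

Load the loading pin for the next exercise: slide the large purple plate onto its post, then the medium teal one, then the small orange one, and last the aluminium lock collar, each hub-up and lying flat on the one below. Lower each one all the way down before letting go rather than dropping it, and leave the dumbbell, the bottle and the timer undisturbed.

Things in the scene. Friction and masses are not known exactly. Their poses are not given: they have to be found in the camera images.
- plate_large: Large purple weight plate, loose, lying flat, hub up: a disc 112 mm in diameter and 8 mm thick with a round bare-steel hub on top, 46 mm in diameter and 9 mm high (17 mm in all); a 30 mm hole runs through both. Grip it by the hub. Origin: centre of the underside, z up; round, so yaw does not matter. About 0.55 kg.
- plate_medium: Medium teal weight plate, loose, lying flat, hub up: a disc 96 mm in diameter and 8 mm thick with a round bare-steel hub on top, 46 mm in diameter and 9 mm high (17 mm in all); a 30 mm hole runs through both. Grip it by the hub. Origin: centre of the underside, z up; round, so yaw does not matter. About 0.4 kg.
- plate_small: Small orange weight plate, loose, lying flat, hub up: a disc 80 mm in diameter and 8 mm thick with a round bare-steel hub on top, 46 mm in diameter and 9 mm high (17 mm in all); a 30 mm hole runs through both. Grip it by the hub. Origin: centre of the underside, z up; round, so yaw does not matter. About 0.28 kg.
- collar: Aluminium lock collar, loose: a plain ring 46 mm in outer diameter, 30 mm bore, 20 mm high, about 0.12 kg, lying flat. It just slides on, nothing to tighten; do not turn it over. Origin: centre of the underside, z up; round, so yaw does not matter.
- pin: Loading pin, fixed to the bench: a round black foot 120 mm in diameter and 14 mm high, in its centre an upright steel post 24 mm in diameter, its top 80 mm above the bench, tapering over the last 8 mm to 12 mm across. Origin: centre of the foot's underside, at bench height; z up. Plates stack directly on the foot: undersides at 14, 31 and 48 mm, the collar's at 65 mm.
- dumbbell: Bystander: black hexagonal dumbbell, 170 mm long, 52 mm high, lying roughly across the far side of the bench along its y axis. Origin: centre of the underside.
- bottle: Bystander: blue drinking bottle with black cap, 70 mm in diameter, 190 mm high, upright. Origin: centre of the underside.
- timer: Bystander: white interval timer with dark display, 80 x 110 x 28 mm (x, y, z), lying flat. Origin: centre of the underside.
Not all that is in view belongs to the job. Of the things shaped like the collar, the aluminium one is meant. Several things have the shape of the plate_medium; the one meant has the colours described above.

How it is judged:
On the way, in this order (a step that is already met when the one before it is completed fails the run):
1. the large purple plate is on the post, flat and all the way down (horizontal distance between plate_large and pin below 0.007 m and z of plate_large in the frame of pin between 0.009 and 0.019 m and angle between plate_large's own z axis and vertical below 0.1 rad), for 0.2 s.
2. the medium teal plate is on the post, flat and all the way down (horizontal distance between plate_medium and pin below 0.007 m and z of plate_medium in the frame of pin between 0.026 and 0.036 m and angle between plate_medium's own z axis and vertical below 0.1 rad), for 0.2 s.
3. the small orange plate is on the post, flat and all the way down (horizontal distance between plate_small and pin below 0.007 m and z of plate_small in the frame of pin between 0.043 and 0.053 m and angle between plate_small's own z axis and vertical below 0.1 rad), for 0.2 s.
4. the aluminium lock collar is on the post, flat and all the way down (horizontal distance between collar and pin below 0.007 m and z of collar in the frame of pin between 0.06 and 0.07 m and angle between collar's own z axis and vertical below 0.1 rad), for 0.2 s.
At the end, for the whole second after the job is handed in: From the bottom up the large plate, the medium plate, the small plate and the collar are on the post: each centred within 7 mm, its underside within 5 mm of its full-home height (14, 31, 48, 65 mm above the bench), hub up and within 0.1 rad of flat, released and at rest (all of step 1 and all of step 2 and all of step 3 and all of step 4 and linear speed of each of plate_large, plate_medium, plate_small, collar below 0.02 m/s and contact force between each of plate_large, plate_medium, plate_small, collar and the fingers below 0.05 N); the robot touches nothing.
It fails at once if a plate or the collar is dropped (moves faster than 0.7 m/s out of the fingers, as after a fall of more than about 25 mm) ((linear speed of plate_large above 0.7 m/s and contact force between plate_large and the fingers below 0.01 N) or (linear speed of plate_medium above 0.7 m/s and contact force between plate_medium and the fingers below 0.01 N) or (linear speed of plate_small above 0.7 m/s and contact force between plate_small and the fingers below 0.01 N) or (linear speed of collar above 0.7 m/s and contact force between collar and the fingers below 0.01 N)).
It fails at once if the dumbbell, the bottle or the timer is moved by more than 25 mm or the bottle is tipped over (distance of any of dumbbell, bottle, timer from where it was at the start of the episode above 0.025 m or angle between bottle's own z axis and vertical above 0.4 rad).
It also fails if it takes over 104 s, if anything falls off the work surface, if the arm or the gripper's body presses on something with over 40 N, if the wrist force passes 120 N, or if a joint passes its speed limit or range.

## Working session

There is one attempt and no reset: what is moved stays moved. The work goes in short steps, each a Python script; the robot and the scene stay as the last script left them, time stands still between calls to the robot, and variables do not carry over. Pictures are saved under pics/ and viewed, at most 14 in all, crops included, and the job is handed in when it is done.

```bash
mkdir -p pics; ls
python3 - <<'E'
from plant import *
import cv2,numpy as np
for n in("top","scene"):
    p,d=get_image(n);c=get_calibration(n)
    cv2.imwrite(f"pics/{n}0.png",cv2.resize(p[:,:,::-1],(800,600)))
    np.savez(f"pics/{n}0.npz",p=p,d=d,K=c["intrinsics"],T=c["world_from_camera"])
    print(n,np.round(c["intrinsics"],1).tolist(),np.round(c["world_from_camera"],3).tolist(),(d>0).mean())
s=observe();print(s["time_s"],s["eef_pos"],s["tcp_rot"],s["ft_force"])
E
```

```text
pics
top [[418.2, 0.0, 251.8], [0.0, 418.2, 187.5], [0.0, 0.0, 1.0]] [[0.017, -0.995, 0.1, 0.429], [-1.0, -0.019, -0.019, 0.022], [0.02, -0.1, -0.995, 1.391], [0.0, 0.0, 0.0, 1.0]] 0.9959208170572916
scene [[348.9, 0.0, 258.5], [0.0, 348.9, 186.1], [0.0, 0.0, 1.0]] [[0.893, 0.214, -0.395, 0.956], [0.449, -0.458, 0.767, -0.684], [-0.017, -0.863, -0.506, 0.524], [0.0, 0.0, 0.0, 1.0]] 0.9960784912109375
0.1 [ 0.18268609 -0.5970663   0.20088325] [-3.13980295e+00 -2.45470676e-04  2.96796343e-01] [ 0.66713124 -0.41877914 -0.30735542]
```

View pics/top0.png

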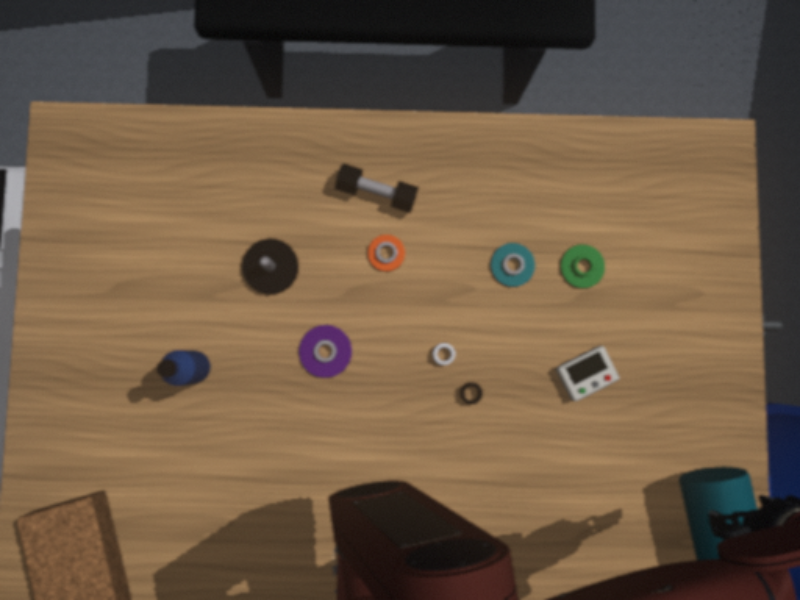

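View pics/scene0.png

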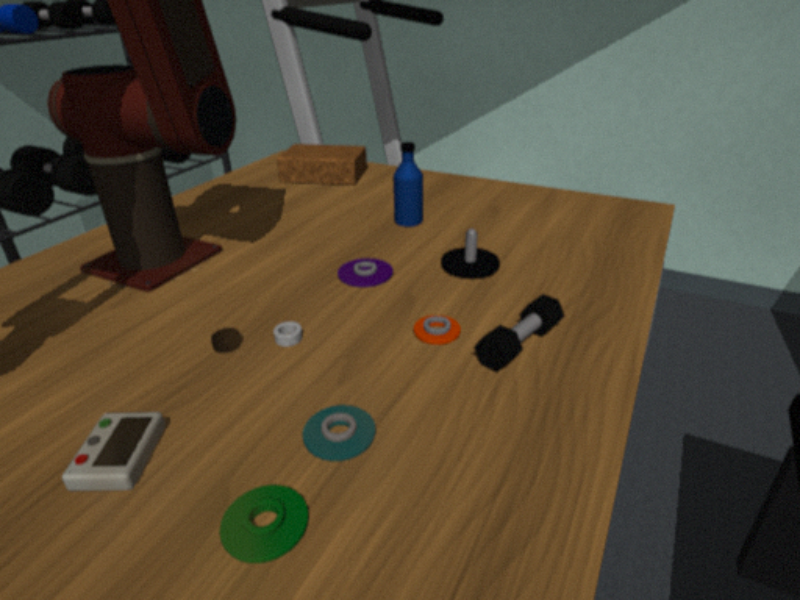

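Top view (800x600 px):
- Purple plate (325,351), teal (513,264), orange (386,252).
- Pin foot (270,266), with the post top near (263,262).
- Dumbbell (376,188), bottle (185,368), timer (588,374).

Candidates for the ambiguous items:
- **Medium plate:** (513,264) is teal with a bare-steel hub and (583,266) is all green. The teal one fits.
- **Collar:** (443,354) is light aluminium and (470,393) is black. The light one fits.

Next I'll triangulate and confirm both in a crop.

```bash
cat > h.py <<'E'
from plant import *
import cv2,numpy as np
def ray(K,T,u,v):
    r=T[:3,:3]@np.linalg.solve(K,[u,v,1]);return T[:3,3],r/np.linalg.norm(r)
def meet(rays):
    A=sum(np.eye(3)-np.outer(r,r) for _,r in rays);b=sum((np.eye(3)-np.outer(r,r))@o for o,r in rays)
    p=np.linalg.solve(A,b);return p,max(np.linalg.norm(np.cross(p-o,r)) for o,r in rays)
E
python3 - <<'E'
from h import *
D={n:np.load(f"pics/{n}0.npz") for n in("top","scene")}
px=dict(purple=((325,350.5),(366,268)),teal=((513.5,264),(339,427)),orange=((386.5,252),(437,325)),collar=((443.5,354),(288,328)),posttop=((263,262),(471.5,231)))
for k,(a,b) in px.items():
    rs=[ray(D[n]["K"],D[n]["T"],*(np.array(q)*.64)) for n,q in(("top",a),("scene",b))]
    p,e=meet(rs)
    o,r=rs[0]; d=D["top"]["d"];u,v=(np.array(a)*.64).astype(int)
    print(k,p.round(4),"miss",round(e,4),"on z=.017:",(o+r*(.017-o[2])/r[2])[:2].round(4),d[v-3:v+4:3,u-3:u+4:3].round(3).tolist())
t=D["top"]["p"][130:270,260:400,::-1];s=D["scene"]["p"][190:370,120:250,::-1]
f=lambda i:cv2.resize(i,(int(i.shape[1]*560/i.shape[0]),560),interpolation=cv2.INTER_CUBIC)
im=np.hstack([f(t)[:,:390],f(s)]);cv2.imwrite("pics/crop1.png",im);print(im.shape)
E
```

```text
purple [0.4456 0.1385 0.0128] miss 0.0019 on z=.017: [0.444 0.137] [[1.3849999904632568, 1.3819999694824219, 1.371000051498413], [1.3849999904632568, 1.3819999694824219, 1.3830000162124634], [1.3819999694824219, 1.38100004196167, 1.3680000305175781]]
teal [ 0.6362 -0.259   0.0125] miss 0.0014 on z=.017: [ 0.6344 -0.2589] [[1.3910000324249268, 1.4119999408721924, 1.399999976158142], [1.4119999408721924, 1.409000039100647, 1.4110000133514404], [1.4140000343322754, 1.406999945640564, 1.406999945640564]]
orange [0.6565 0.0127 0.0129] miss 0.0012 on z=.017: [0.6548 0.0122] [[1.4129999876022339, 1.4079999923706055, 1.3919999599456787], [1.4049999713897705, 1.406000018119812, 1.409000039100647], [1.402999997138977, 1.4049999713897705, 1.3890000581741333]]
collar [ 0.4421 -0.1099  0.02  ] miss 0.0016 on z=.017: [ 0.4409 -0.1112] [[1.3760000467300415, 0.0, 1.3940000534057617], [1.3839999437332153, 1.3869999647140503, 1.3880000114440918], [1.3880000114440918, 1.3880000114440918, 1.3869999647140503]]
posttop [0.6208 0.2628 0.0754] miss 0.0012 on z=.017: [0.6282 0.273 ] [[1.3919999599456787, 1.3259999752044678, 1.3919999599456787], [1.3880000114440918, 1.3250000476837158, 1.3209999799728394], [1.3890000581741333, 1.3250000476837158, 1.3209999799728394]]
(560, 794, 3)
```

View pics/crop1.png

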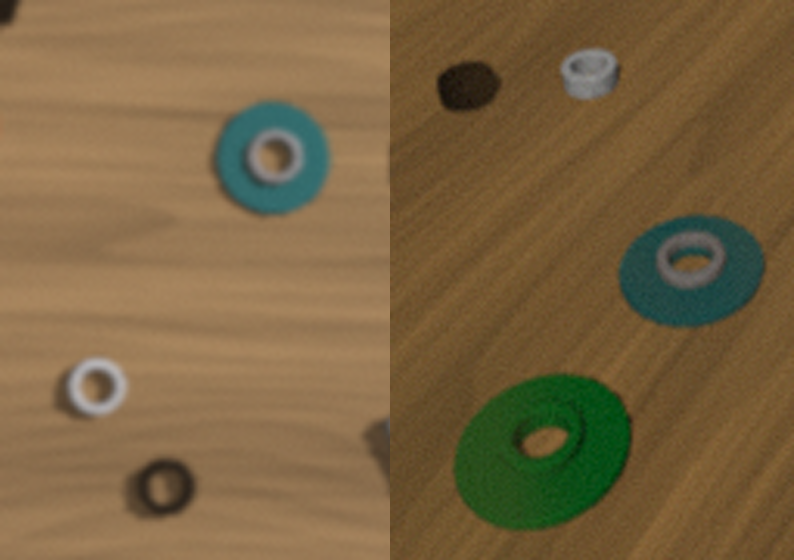

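The crop confirms both choices: the teal plate with the steel hub at (273,157), and the bright aluminium ring at (97,387). The all-green plate and the black ring are decoys. Now I'll hover over the pin and the purple plate with the wrist camera.

```bash
cat >> h.py <<'E'
RO=[np.pi,0,np.pi/2]
def wshot(tag):
    c=get_calibration("wrist");p,d=get_image("wrist")
    np.savez(f"pics/{tag}.npz",p=p,d=d,K=c["intrinsics"],T=c["world_from_camera"],tcp=observe()["eef_pos"]);return p
def fray(K,T,u,v):
    a=np.array([(u-K[0,2])/K[0,0],(v-K[1,2])/K[1,1]]);t=np.hypot(*a)
    r=np.array([*(a/t*np.sin(t)),np.cos(t)]) if t>1e-9 else np.array([0,0,1.]);return T[:3,3],T[:3,:3]@r
E
python3 - <<'E'
from h import *
ims=[]
for t,x,y in(("pinA",.621,.263),("purA",.445,.138)):
    movep([x,y,.2],RO);hold(.3);ims.append(wshot(t))
    c=get_calibration("wrist");print(observe()["time_s"],observe()["eef_pos"].round(4),observe()["tcp_rot"],np.round(c["world_from_camera"],3).tolist())
print(np.round(c["intrinsics"],1).tolist())
cv2.imwrite("pics/w1.png",cv2.resize(np.hstack(ims)[:,:,::-1],(800,300)))
E
```

```text
3.8167 [0.6211 0.2628 0.2   ] [ 3.14159047e+00 -8.01634113e-06  1.57056357e+00] [[1.0, -0.0, 0.0, 0.621], [-0.0, -0.951, -0.311, 0.341], [0.0, 0.311, -0.951, 0.373], [0.0, 0.0, 0.0, 1.0]]
5.0333 [0.4453 0.1383 0.1998] [-3.14101240e+00  7.07549335e-05  1.57121810e+00] [[1.0, 0.001, -0.0, 0.445], [0.001, -0.951, -0.311, 0.217], [-0.0, 0.311, -0.951, 0.372], [0.0, 0.0, 0.0, 1.0]]
[[297.3, 0.0, 255.7], [0.0, 297.3, 194.5], [0.0, 0.0, 1.0]]
```

View pics/w1.png

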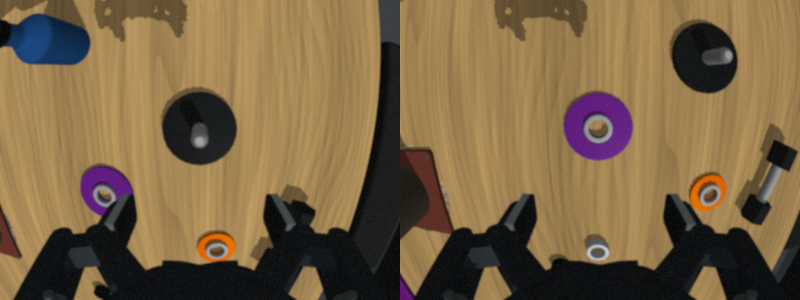

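Left (pin hover): foot centred at (199,128) with the post top at (200,141), and purple at (105,192). Right (purple hover): purple at (598,126), post top at (722,56), orange at (708,192). Next I'll fit circles at sub-pixel precision and triangulate the heights from the two positions.

```bash
cat >> h.py <<'E'
HUE=dict(pur=(125,155),teal=(80,100),org=(3,14))
def circ(tag,what,z,near):
    """unproject the outline of a colour blob to plane z and fit a circle -> x,y,radius,residual"""
    D=np.load(f"pics/{tag}.npz");h=cv2.cvtColor(cv2.GaussianBlur(D["p"],(3,3),0),cv2.COLOR_RGB2HSV)
    if what=="foot": m=(h[...,2]<50)
    elif what=="ring": m=(h[...,1]<60)&(h[...,2]>95)
    else: a,b=HUE[what];m=(h[...,0]>=a)&(h[...,0]<=b)&(h[...,1]>110)
    cs,_=cv2.findContours(m.astype(np.uint8),cv2.RETR_EXTERNAL,cv2.CHAIN_APPROX_NONE)
    best=None
    for c in cs:
        if len(c)<30: continue
        P=[]
        for u,v in c[:,0]:
            o,r=fray(D["K"],D["T"],u,v);P.append((o+r*(z-o[2])/r[2])[:2])
        P=np.array(P)
        for _ in range(4):
            s=np.linalg.lstsq(np.c_[2*P,np.ones(len(P))],(P**2).sum(1),rcond=None)[0];R=np.sqrt(s[2]+s[0]**2+s[1]**2)
            e=np.hypot(*(P-s[:2]).T)-R;k=abs(e)<max(2*np.median(abs(e)),.0008)
            if k.all():break
            P=P[k]
        q=(s[0],s[1],R,np.median(abs(e)),len(P))
        if best is None or np.hypot(*(s[:2]-near))<np.hypot(*(np.array(best[:2])-near)):best=q
    return np.round(best,4)
E
python3 - <<'E'
from h import *
print("foot",circ("pinA","foot",.014,(.621,.263)),"tcp",np.load("pics/pinA.npz")["tcp"].round(4))
print("pur",circ("purA","pur",.008,(.445,.138)),"tcp",np.load("pics/purA.npz")["tcp"].round(4))
print("pur ring",circ("purA","ring",.017,(.445,.138)))
print("org",circ("purA","org",.008,(.655,.012)))
A,B=np.load("pics/pinA.npz"),np.load("pics/purA.npz")
f=lambda D,u,v:fray(D["K"],D["T"],u*1.28,v*1.28)
for n,a,b in(("purple hub",(104.5,194),(198.5,127)),("orange hub",(216,250),(309,194)),("post top",(200,139),(327,55))):print(n,[np.round(x,4) for x in meet([f(A,*a),f(B,*b)])])
im=np.hstack([cv2.resize(D["p"][110:230,195:325,::-1],(400,369),interpolation=cv2.INTER_CUBIC) for D in(A,B)]);cv2.imwrite("pics/w2.png",im)
E
```

```text
foot [6.198e-01 2.623e-01 5.720e-02 3.000e-04 2.390e+02] tcp [0.6211 0.2628 0.2   ]
pur [4.422e-01 1.397e-01 5.410e-02 3.000e-04 2.330e+02] tcp [0.4453 0.1383 0.1998]
pur ring [4.423e-01 1.393e-01 2.210e-02 3.000e-04 1.000e+02]
org [6.537e-01 1.580e-02 3.980e-02 6.000e-04 7.700e+01]
purple hub [array([0.4432, 0.141 , 0.0127]), np.float64(0.0002)]
orange hub [array([0.6537, 0.0151, 0.0135]), np.float64(0.0006)]
post top [array([0.6215, 0.2616, 0.0742]), np.float64(0.0005)]
```

View pics/w2.png

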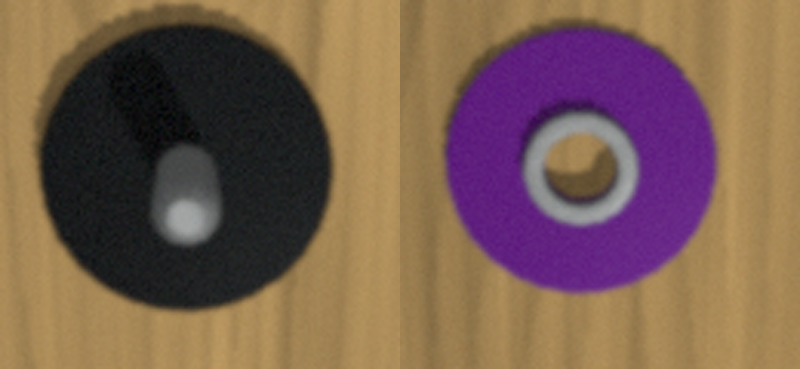

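Left crop: the foot centre is at (186,166) and the post top at (186,219). Right crop: the hub ring is concentric with the disc at (581,165), and the plate lies flat. The two-position heights (hub about 13–17 mm, post top about 75–80 mm) agree with the text. Now I'll grasp the purple plate.

```bash
cat >> h.py <<'E'
def st(m=""):
    s=observe();print(m,"t",round(s["time_s"],2),"tcp",s["eef_pos"].round(4),"F",s["ft_force"].round(1),"op",round(float(s["opening"]),4),"g",np.round(s["grasp_force"],1));return s
def grasp(x,y,zfast,pre=.056,lift=.002,f=50):
    gripper_to(pre,f);move_l([x,y,zfast],.2)
    print("touch",move_l([x,y,zfast-.03],.03,max_force=4));s=st()
    z=s["eef_pos"][2]+lift;move_l([x,y,z],.03);gripper_to(.03,f);st("closed");return z
E
python3 - <<'E'
from h import *
grasp(.443,.139,.018)
wshot("purG")
move_l([.443,.139,.20],.12);hold(.2);st("lifted");wshot("purL")
im=np.hstack([cv2.resize(np.load(f"pics/{t}.npz")["p"][:,:,::-1],(400,300)) for t in("purG","purL")]);cv2.imwrite("pics/w3.png",im)
E
```

```text
touch False
 t 7.65 tcp [ 0.4432  0.139  -0.0118] F [ 0.9  1.  -0.3] op 0.0558 g 0.0
closed t 8.27 tcp [ 0.4429  0.139  -0.0099] F [0.3 0.3 0.4] op 0.0301 g 0.0
lifted t 10.42 tcp [0.4428 0.139  0.1996] F [ 0.5  0.3 -0.7] op 0.0303 g 0.0
```

View pics/w3.png

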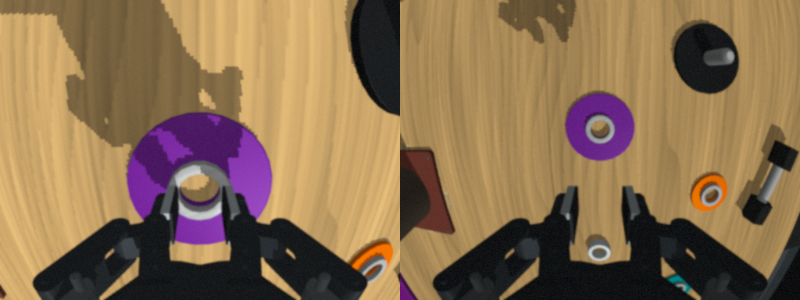

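The grasp missed. The fingers closed to 30 mm above the hub, and the right picture shows the plate still lying at (600,127). The tips therefore sit well behind the nominal TCP, so I'll measure where they are with the wrist depth.

Run:
```python
from h import *
for t in("purA","purL","purG"):
    D=np.load(f"pics/{t}.npz");d=D["d"];T=D["T"];tcp=D["tcp"]
    vv,uu=np.mgrid[:384,:512];ax=(uu-D["K"][0,2])/D["K"][0,0];ay=(vv-D["K"][1,2])/D["K"][1,1];th=np.hypot(ax,ay)+1e-9
    k=np.tan(th)/th;P=np.stack([ax*k*d,ay*k*d,d],-1)@T[:3,:3].T+T[:3,3]-tcp
    m=(d>0)&(abs(P[...,1])<.03)&(abs(P[...,0])<.08)&(P[...,2]<.06)&(P[...,2]>(.0 if t!="purG" else .035))
    Q=P[m];print(t,tcp.round(3),len(Q),"zmin pct",np.percentile(Q[:,2],[0,1,5,20]).round(4))
    z0=np.percentile(Q[:,2],1);b=Q[Q[:,2]<z0+.01]
    for sgn in(-1,1):
        c=b[b[:,0]*sgn>0];print("  side",sgn,len(c),c.min(0).round(4) if len(c) else "",c.max(0).round(4) if len(c) else "")
st()
```

```text
purA [0.445 0.138 0.2  ] 1329 zmin pct [0.0423 0.0438 0.0451 0.0486]
  side -1 355 [-0.0557 -0.0127  0.0423] [-0.042   0.0108  0.0537]
  side 1 348 [ 0.0421 -0.0123  0.0424] [0.0555 0.0108 0.0537]
purL [0.443 0.139 0.2  ] 1760 zmin pct [0.0307 0.0326 0.0355 0.0404]
  side -1 241 [-0.0287 -0.0121  0.0312] [-0.0149  0.0106  0.0426]
  side 1 251 [ 0.0144 -0.0125  0.0307] [0.0284 0.0106 0.0426]
purG [ 0.443  0.139 -0.01 ] 1670 zmin pct [0.0351 0.0355 0.0372 0.0416]
  side -1 293 [-0.0284 -0.0128  0.0351] [-0.0149  0.0107  0.0455]
  side 1 293 [ 0.0145 -0.0121  0.0351] [0.0287 0.0108 0.0455]
 t 10.47 tcp [0.4429 0.139  0.1997] F [ 0.3  0.2 -0.2] op 0.0298 g 0.0
```

Run:
```python
from h import *
for t in("purA","purL"):
    D=np.load(f"pics/{t}.npz");d=D["d"];T=D["T"];tcp=D["tcp"]
    vv,uu=np.mgrid[:384,:512];ax=(uu-D["K"][0,2])/D["K"][0,0];ay=(vv-D["K"][1,2])/D["K"][1,1];th=np.hypot(ax,ay)+1e-9
    k=np.tan(th)/th;P=np.stack([ax*k*d,ay*k*d,d],-1)@T[:3,:3].T+T[:3,3]-tcp
    for v in range(270,384,12): print(t,v,[P[v,u].round(3).tolist() for u in(190,256,320)])
```

```text
purA 270 [[-0.098, -0.161, -0.198], [0.001, -0.16, -0.199], [0.096, -0.161, -0.199]]
purA 282 [[-0.101, -0.184, -0.199], [0.001, -0.182, -0.2], [0.099, -0.184, -0.2]]
purA 294 [[-0.103, -0.207, -0.198], [0.001, -0.205, -0.2], [0.101, -0.207, -0.199]]
purA 306 [[-0.106, -0.233, -0.2], [0.001, -0.225, -0.195], [0.104, -0.233, -0.199]]
purA 318 [[-0.11, -0.26, -0.2], [0.001, -0.255, -0.199], [0.107, -0.259, -0.199]]
purA 330 [[-0.113, -0.289, -0.199], [0.001, -0.264, -0.18], [0.111, -0.288, -0.199]]
purA 342 [[-0.117, -0.32, -0.199], [0.0, 0.01, 0.107], [0.115, -0.319, -0.199]]
purA 354 [[-0.018, 0.016, 0.118], [0.0, 0.009, 0.112], [0.017, 0.016, 0.119]]
purA 366 [[-0.016, 0.019, 0.125], [0.0, 0.011, 0.118], [0.016, 0.02, 0.126]]
purA 378 [[-0.016, 0.018, 0.128], [0.0, 0.01, 0.122], [0.016, 0.017, 0.128]]
purL 270 [[-0.099, -0.162, -0.2], [0.0, -0.159, -0.198], [0.096, -0.162, -0.199]]
purL 282 [[-0.026, 0.01, 0.076], [0.0, -0.182, -0.2], [0.025, 0.01, 0.075]]
purL 294 [[-0.025, 0.011, 0.084], [0.0, -0.204, -0.199], [0.024, 0.011, 0.084]]
purL 306 [[-0.022, 0.016, 0.097], [0.0, -0.227, -0.197], [0.021, 0.016, 0.098]]
purL 318 [[-0.02, 0.016, 0.104], [0.0, -0.255, -0.2], [0.02, 0.016, 0.103]]
purL 330 [[-0.019, 0.017, 0.109], [0.0, -0.266, -0.182], [0.019, 0.015, 0.108]]
purL 342 [[-0.019, 0.016, 0.114], [-0.0, 0.009, 0.107], [0.018, 0.015, 0.113]]
purL 354 [[-0.018, 0.017, 0.119], [-0.0, 0.01, 0.112], [0.017, 0.015, 0.118]]
purL 366 [[-0.016, 0.019, 0.125], [-0.0, 0.011, 0.118], [0.016, 0.018, 0.125]]
purL 378 [[-0.016, 0.018, 0.128], [-0.0, 0.01, 0.121], [0.015, 0.018, 0.129]]
```

Run:
```python
from h import *
i=np.hstack([np.load(f"pics/{t}.npz")["p"][200:384,106:406,::-1] for t in("purA","purL")]);cv2.imwrite("pics/w4.png",cv2.resize(i,(800,245)))
```

```text
(no output)
```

View pics/w4.png

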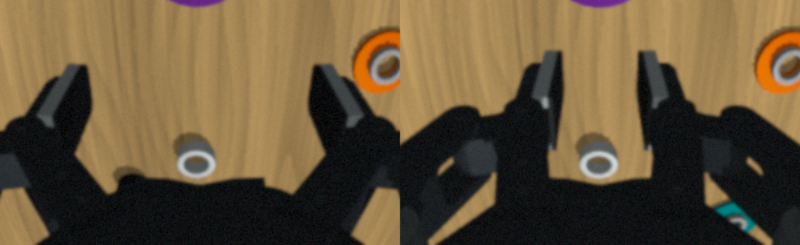

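The pads' tips sit about 31–36 mm above the reported TCP and the palm about 100 mm above it, so the gripper is effectively ~28 mm shorter than nominal. There is still about 65 mm of depth inside the fingers, enough for the post. I'll regrasp by touching down lower.

Run:
```python
from h import *
x,y=.443,.1393
grasp(x,y,-.015)
wshot("purG2");move_l([x,y,.02],.08);st("lifted a bit");wshot("purL2")
D=[cv2.resize(np.load(f"pics/{t}.npz")["p"][:,:,::-1],(400,300)) for t in("purG2","purL2")];cv2.imwrite("pics/w5.png",np.hstack(D))
```

```text
touch True
 t 12.58 tcp [ 0.4434  0.1394 -0.0256] F [-0.8 -0.9  6.8] op 0.0562 g 3.3
closed t 13.1 tcp [ 0.4428  0.1393 -0.0232] F [-4.8  0.   6.9] op 0.0432 g 55.2
lifted a bit t 13.84 tcp [0.4426 0.1392 0.0197] F [-0.2  0.4 -3.7] op 0.0427 g 52.8
```

View pics/w5.png

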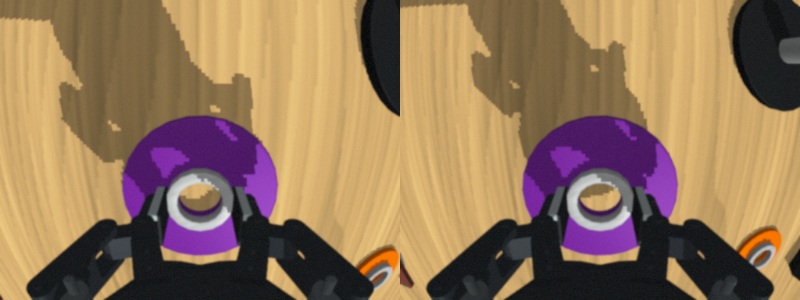

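Run:
```python
from h import *
n=(.443,.139)
for t,dz in(("purG2",0.),("purL2",.0427)):
    D=np.load(f"pics/{t}.npz");print(t,"disc",circ(t,"pur",.008+dz,n),"ring",circ(t,"ring",.017+dz,n),D["tcp"].round(4))
D=np.load("pics/purL2.npz");d=D["d"];T=D["T"];tcp=D["tcp"]
vv,uu=np.mgrid[:384,:512];ax=(uu-D["K"][0,2])/D["K"][0,0];ay=(vv-D["K"][1,2])/D["K"][1,1];th=np.hypot(ax,ay)+1e-9
k=np.tan(th)/th;P=np.stack([ax*k*d,ay*k*d,d],-1)@T[:3,:3].T+T[:3,3]
h=cv2.cvtColor(D["p"],cv2.COLOR_RGB2HSV);m=(h[...,0]>=125)&(h[...,0]<=155)&(h[...,1]>110)&(d>0)
Q=P[m];A=np.c_[Q[:,:2]-tcp[:2],np.ones(len(Q))];print("disc plane slopes,height",np.linalg.lstsq(A,Q[:,2],rcond=None)[0].round(4),len(Q))
st()
```

```text
purG2 disc [4.426e-01 1.374e-01 1.390e-02 2.000e-04 6.800e+01] ring [4.425e-01 1.396e-01 2.250e-02 2.000e-04 2.090e+02] [ 0.4428  0.1393 -0.0232]
purL2 disc [4.425e-01 1.371e-01 1.370e-02 3.000e-04 6.500e+01] ring [4.422e-01 1.393e-01 2.230e-02 2.000e-04 2.140e+02] [0.4423 0.1392 0.0194]
disc plane slopes,height [-0.0131 -0.0143  0.052 ] 18069
 t 13.89 tcp [0.4423 0.1392 0.0194] F [-0.7 -0.3 -4.9] op 0.0431 g 52.8
```

In hand, the ring is centred on the TCP within 0.3 mm and the plate is flat (slope about 0.01). Next I'll cross-check the post tip and lower onto the pin, guarded.

```bash
cat >> h.py <<'E'
def lower(p,zhome,zstart,F=10):
    """p: pin xy for the TCP; zhome: TCP height when home; zstart: TCP height just above the post tip"""
    s=observe();z=max(s["eef_pos"][2],zstart+.025);move_l([*s["eef_pos"][:2],z],.2)
    move_l([*p,z],.22);move_l([*p,zstart],.12)
    r=move_l([*p,zhome-.003],.05,max_force=F);s=st(f"lowered touch={r}, above home {observe()['eef_pos'][2]-zhome:.4f}");return s
def release(p,zup):
    gripper_to(.062);z=observe()["eef_pos"][2];move_l([*p,z+.012],.06);move_l([*p,zup],.2)
E
python3 - <<'E'
from h import *
D=np.load("pics/pinA.npz");g=cv2.GaussianBlur(D["p"],(3,3),0).max(2)[170:195,240:270];m=g>.85*g.max();v,u=np.nonzero(m)
o,r=fray(D["K"],D["T"],u.mean()+240,v.mean()+170);q=(o+r*(.08-o[2])/r[2])[:2];print("tip",q.round(4),m.sum(),u.mean()+240,v.mean()+170)
f=np.array([.6198,.2623])
p=(f+q)/2;print(p)
if np.hypot(*(q-f))<.003: lower(p,-.0092,.075)
E
```

```text
tip [0.6204 0.2604] 95 255.1157894736842 180.83157894736843
[0.62008811 0.26135863]
lowered touch=True, above home 0.0001 t 17.48 tcp [ 0.6201  0.2613 -0.0091] F [-0.2 -0.   5.7] op 0.0431 g 56.5
```

Home within 0.1 mm. I'll release, check it from above, then look at the teal plate and the orange one on the way.

Run:
```python
from h import *
p=[.6201,.2614];release(p,.2);hold(.1);wshot("pinB")
print("pur",circ("pinB","pur",.022,p),"ring",circ("pinB","ring",.031,p))
movep([.655,.0145,.2],RO);hold(.2);wshot("orgA")
movep([.635,-.259,.2],RO);hold(.2);wshot("tealA");st()
for t,w,n in(("orgA","org",(.655,.0145)),("tealA","teal",(.635,-.259))):print(w,circ(t,w,.008,n),"ring",circ(t,"ring",.017,n))
i=np.hstack([np.load(f"pics/{t}.npz")["p"][80:260,155:355,::-1] for t in("pinB","orgA","tealA")]);cv2.imwrite("pics/w6.png",cv2.resize(i,(798,239)))
```

```text
pur [6.198e-01 2.625e-01 5.550e-02 3.000e-04 2.570e+02] ring [6.203e-01 2.609e-01 2.150e-02 9.000e-04 9.000e+01]
 t 22.01 tcp [ 0.6356 -0.2575  0.2002] F [ 0.9 -0.5 -0.8] op 0.062 g 0.0
org [6.546e-01 1.490e-02 3.930e-02 3.000e-04 1.520e+02] ring [6.548e-01 1.500e-02 2.140e-02 3.000e-04 9.400e+01]
teal [ 6.349e-01 -2.575e-01  4.640e-02  3.000e-04  1.980e+02] ring [ 6.348e-01 -2.578e-01  2.190e-02  3.000e-04  9.900e+01]
```

View pics/w6.png

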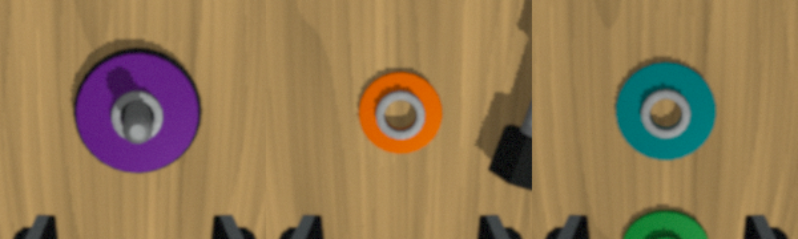

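Left to right: purple is seated on the pin at (137,112) with the post through it, orange is at (401,113) and teal at (666,111). Now the teal plate.

```bash
cat >> h.py <<'E'
def job(x,y,home,tag,zfast=-.015,lift=.002,hz=.017,p=(.6200,.2615)):
    grasp(x,y,zfast,lift=lift);zg=observe()["eef_pos"][2]
    move_l([x,y,zg+.06],.12);wshot(tag);t=np.load(f"pics/{tag}.npz")["tcp"];c=circ(tag,"ring",hz+t[2]-zg,t[:2]);off=c[:2]-t[:2]
    s=st(f"ring {c} offset {off.round(4)}")
    if s["opening"]<.038 or s["grasp_force"]<20 or np.hypot(*off)>.006: print("CHECK GRASP");return
    lower((p[0],p[1]-off[1]),zg+home,zg+.092)
E
python3 - <<'E'
from h import *
job(.6348,-.2577,.031,"tealG")
E
```

```text
touch True
 t 24.0 tcp [ 0.6351 -0.2579 -0.0255] F [-0.6  0.6  6.5] op 0.0561 g 3.4
closed t 24.52 tcp [ 0.6353 -0.2577 -0.0232] F [1.7 0.8 2.9] op 0.0438 g 52.3
ring [ 6.337e-01 -2.584e-01  2.200e-02  2.000e-04  2.260e+02] offset [-0.0001 -0.0012] t 25.23 tcp [ 0.6338 -0.2572  0.0355] F [ 0.2  0.2 -4.3] op 0.0437 g 51.6
lowered touch=True, above home 0.0000 t 29.66 tcp [0.6196 0.2626 0.0078] F [-0.7 -0.3  4.6] op 0.0435 g 54.4
```

Run:
```python
from h import *
release([.6196,.2626],.2);hold(.1);wshot("pinC")
print("teal",circ("pinC","teal",.039,(.62,.262)),"ring",circ("pinC","ring",.048,(.62,.262)))
movep([.6548,.015,.08],RO);job(.6548,.015,.048,"orgG")
```

```text
teal [6.192e-01 2.625e-01 4.670e-02 3.000e-04 2.220e+02] ring [6.195e-01 2.619e-01 2.160e-02 3.000e-04 8.200e+01]
touch True
 t 34.01 tcp [ 0.6555  0.0149 -0.0255] F [-0.6  0.7  4.5] op 0.0557 g 2.4
closed t 34.52 tcp [ 0.6553  0.0149 -0.0231] F [ 1.4 -0.   2.5] op 0.043 g 53.8
ring [6.537e-01 1.430e-02 2.190e-02 2.000e-04 2.230e+02] offset [ 0.     -0.0008] t 35.22 tcp [0.6537 0.0151 0.0356] F [-0.8  0.3 -3.2] op 0.0432 g 52.3
lowered touch=True, above home -0.0001 t 38.11 tcp [0.6193 0.2621 0.0248] F [-0.8  0.1  5.3] op 0.0435 g 55.1
```

Run:
```python
from h import *
release([.6193,.2621],.2);hold(.1);wshot("pinD")
print("org",circ("pinD","org",.056,(.62,.262)),"ring",circ("pinD","ring",.065,(.62,.262)))
n=(.442,-.110);movep([*n,.2],RO);hold(.2);wshot("colA")
print("collar",circ("colA","ring",.020,n));st()
i=np.hstack([np.load(f"pics/{t}.npz")["p"][80:260,155:355,::-1] for t in("pinD","colA")]);cv2.imwrite("pics/w7.png",cv2.resize(i,(800,360)))
```

```text
org [6.188e-01 2.618e-01 3.930e-02 3.000e-04 1.970e+02] ring [6.190e-01 2.621e-01 2.150e-02 2.000e-04 1.120e+02]
collar [ 4.407e-01 -1.102e-01  2.290e-02  3.000e-04  1.020e+02]
 t 41.68 tcp [ 0.4424 -0.1095  0.2   ] F [-0.  -1.1 -0.2] op 0.0623 g 0.0
```

View pics/w7.png

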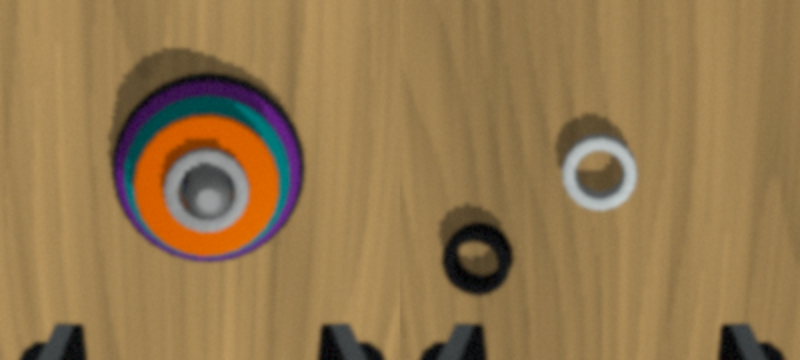

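Left: the purple, teal and orange plates are stacked flat around the post (205,195). Right: the aluminium collar is at (600,173) and the black decoy at (478,258). Now the collar, gripped a little higher.

Run:
```python
from h import *
job(.4407,-.1102,.065,"colG",zfast=-.018,lift=.006,hz=.020,p=(.6195,.2618))
```

```text
touch True
 t 43.77 tcp [ 0.4408 -0.1102 -0.0336] F [-1.1  0.   6.7] op 0.0559 g 3.6
closed t 44.39 tcp [ 0.4408 -0.1102 -0.0273] F [-2.2  0.   6.2] op 0.0441 g 50.6
ring [ 4.400e-01 -1.105e-01  2.270e-02  2.000e-04  2.200e+02] offset [ 0.0002 -0.0007] t 45.09 tcp [ 0.4398 -0.1098  0.0318] F [-0.7 -0.3 -0.7] op 0.044 g 51.0
lowered touch=True, above home 0.0000 t 48.44 tcp [0.6193 0.2625 0.0378] F [-0.4 -0.8  4.7] op 0.0441 g 51.6
```

Run:
```python
from h import *
release([.6193,.2625],.22);hold(.3);wshot("pinE");st()
print("collar ring",circ("pinE","ring",.085,(.62,.262)))
p,_=get_image("scene");w=np.load("pics/pinE.npz")["p"]
cv2.imwrite("pics/w8.png",np.hstack([cv2.resize(w[:,:,::-1],(400,300)),cv2.resize(p[100:270,200:400,::-1],(353,300))]))
```

```text
t 50.46 tcp [0.619  0.2624 0.2192] F [-0.  -0.4  0.1] op 0.0619 g 0.0
collar ring [6.191e-01 2.630e-01 2.220e-02 3.000e-04 1.030e+02]
```

View pics/w8.png

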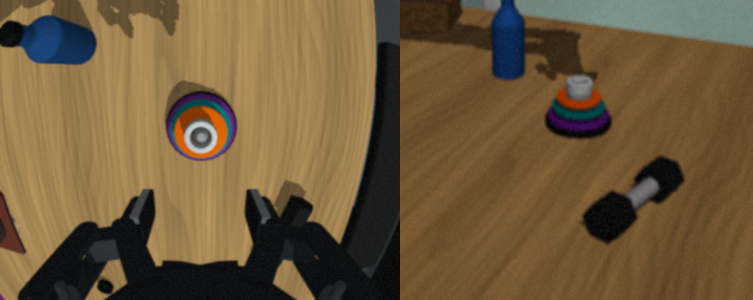

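The stack is complete and flat. The wrist view shows the collar on top at (201,137), and the scene view shows the stack at (578,105). The gripper is clear, and the bottle and dumbbell look undisturbed.

```bash
python3 -c "
from plant import *
print(job_done())"
```

```text
the job is handed in; nothing more can be done
None
```

The purple, teal and orange plates and the aluminium collar are stacked in order on the pin, each lowered all the way down and released, and the job was handed in at about 50 s; the judge's result was not shown.

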